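# Sort jade queens through an adjustable foot gauge

## Task

Turn the gauge's dial so that its white pointer stands at the red mark, then try the two green queens in the gauge one at a time, each entering upright at the brass-flared mouth with its foot low on the bench: a queen whose foot goes in is slid right through and out at the other end and stood in the green tray; one that is stopped at the mouth is not forced and is stood in the red tray. Put the first queen in its tray before trying the other, leave both standing upright with the dial still at the mark, and do not shift or knock over anything else on the bench.

Things in the scene. Friction and masses are not known exactly. Their poses are not given: they have to be found in the camera images.
- gauge: adjustable foot gauge, fixed to the bench. Origin on the bench at the middle of its channel, which runs along its y, y -25 to +25 mm, between two steel jaws centred on x = 0, 50.8 mm apart less 4 mm per rad of the dial (44.8 mm at the mark). Jaws 36 mm high, outer faces within x +-42 mm; block 30 mm high at x 62 to 84 mm; dial block 12 mm high at x -150 to -55 mm, y +-48 mm.
- gauge_mouth (a point): middle of the gauge's mouth, on the bench, 45 mm from the gauge's origin along its -y: here two brass flares, 30 mm high, guide a foot in. The channel's floor is the bench (z = 0). Above z = 30 mm each jaw has a lip 7 mm inwards over the channel, so a foot enters and leaves only by sliding along y.
- gauge_exit (a point): on the bench just beyond the gauge's exit end, 60 mm from the gauge's origin along its +y: a queen standing here is clear of the jaws and can be lifted
- dial (a joint): angle of the gauge's dial (rad), 0 to 2.4, growing clockwise seen from above. At 0 the white pointer points along the gauge's -x; white ticks every 0.25 rad; the red mark is at 1.5 (pointer nearly along the gauge's +y). It starts well short of the mark, turns stiffly and stays where left.
- dial_grip (a point): point on the dial's axis at the height to grip, 49 mm above the bench, at (-102.5, 0) mm in the gauge. The black dial has an upright bar grip 42 mm long, 14 mm thick and 32 mm high (top 56 mm above the bench); the bar lies along the pointer (along this point's own x axis), so the fingers close across it.
- queen_a: jade-green resin chess queen, 118 mm tall, standing upright, round about its axis: a foot disc 22 mm high (z 0 to 22 mm) with a thin brass band, its diameter 41 to 50 mm and to be tried in the gauge; above it a straight stem of 26 mm diameter from z 30 to 92 mm (grip it there, about z 70 mm), then a crown no wider than that. 0.16 kg. Origin: centre of the underside; z up.
- queen_b: jade-green resin chess queen, 118 mm tall, standing upright, round about its axis: a foot disc 22 mm high (z 0 to 22 mm) with a thin brass band, its diameter 41 to 50 mm and to be tried in the gauge; above it a straight stem of 26 mm diameter from z 30 to 92 mm (grip it there, about z 70 mm), then a crown no wider than that. 0.16 kg. Origin: centre of the underside; z up.
- tray_green: low open wooden tray lined and rimmed in green, fixed to the bench, 96 mm (its x) by 165 mm (its y), walls 5 mm thick and 20 mm high, inner floor 5 mm above its origin, which is the centre of its underside. Room for two queens side by side along its y (for example at y = -36 and +36 mm).
- tray_red: low open wooden tray lined and rimmed in red, fixed to the bench, 96 mm (its x) by 165 mm (its y), walls 5 mm thick and 20 mm high, inner floor 5 mm above its origin, which is the centre of its underside. Room for two queens side by side along its y (for example at y = -36 and +36 mm).
- canister: bystander: round tin canister with a brass screw lid, 62 mm diameter, 90 mm tall, origin at the centre of its underside
- king: bystander: bone-white king, foot 42 mm diameter, 114 mm tall, origin at the centre of its underside
- bishop: bystander: brown wooden bishop, foot 40 mm diameter, 103 mm tall, origin at the centre of its underside
- spokeshave: bystander: steel spokeshave lying flat, 212 mm long along its y, 36 mm wide, 24 mm high, origin under its middle
- template: bystander: flat plywood bishop-profile template, 155 mm along its x, 56 mm wide, 6 mm thick, origin under its middle
- wax_tin: bystander: round wax tin with a yellow lid, 70 mm diameter, 28 mm high, origin at the centre of its underside
- brush: bystander: bench brush lying flat along its x, 170 mm long, origin under its middle
There are look-alikes about, which are no part of the job. Leave any blue, pink or purple look-alike of the queen_b alone.

How it is judged:
By the outcome, as a careful person would: the job done as asked, in the order asked, and still so for the second after the job is handed in, with the robot touching nothing.
It also fails if it takes over 72 s, if anything falls off the work surface, if the arm or the gripper's body presses on something with over 40 N, if the wrist force passes 120 N, or if a joint passes its speed limit or range.

## Robot

A 7-joint arm with a two-finger parallel gripper is mounted at the origin on the work surface. World frame = base frame: x ahead of the robot, y to its left, z up, the work surface at z = 0. Lengths are in m, angles in rad, forces in N, time in s.
With the tool pointing down it reaches from about 0.35 to 0.9 m from the base axis. Payload 8.1 kg.
Tool frame: the origin (TCP) lies on the centre line of the jaws, within the pads' length; the fingertips stand r.finger_overhang ahead of it and the grasp point (between the pads) lies 5 mm behind it (r.finger_overhang is the distance from the TCP to the fingertips, in m); z points along the fingers, y is the line along which they close (so a half turn about z gives the same grasp; the last joint's range is limited). The gripper opens to 85 mm and grips with 20 to 120 N. Pads are 22 mm wide; open, the fingers measure 114 mm over their backs; the gripper's body (76 mm by 85 mm) begins 54 mm behind the grasp point. The pads swing forward as they close: fully open they stand 13 mm farther back than shut.
Start: joints at [-1.323, 0.434, 0.025, 1.573, -0.012, 1.134, -0.075], TCP at [0.215, 0.587, 0.245] pointing down, gripper open.
Joint ranges: [-2.62, 2.62], [-0.44, 2.09], [-1.27, 1.32], [0.08, 2.57], [-1.32, 4.46], [0.12, 2], [-2.74, 2.74]. Speed limits (rad/s): [2.22, 2.22, 3.01, 3.01, 3.14, 3.14, 3.14].

## Interface

Orientations are given as a unit quaternion [w, x, y, z].
In Python, from station import r, imaging gives the robot as it stands.
- The arm moves only by the tool arm_command, never from a script. Its argument "series" is a list of rows, each a list of 7 numbers: the turn, a rotation vector about the tool's x, y, z in rad, then the shift along the tool's x, y, z in m, then the opening, from -1 (shut) to 1 (fully open). In form: [[ax, ay, az, tx, ty, tz, grip], ...]. A call has 1 to 5 rows; each row is the pose to reach, as a shift and turn from the pose commanded when the call began, along the tool's axes at that moment; what a row does not reach only later rows make up. A row lasts 1/8 s, in which the tool goes at most 62.5 mm and 10.7 degrees, less where a joint would pass 70% of its speed; a pose out of reach is approached as far as the arm can. A call with a gripper value outside its range is refused whole. The fingers move at their own pace and stop on an object; "newtons" is the grip in N (left out, the last holds). Time passes only in rows, so rows that repeat a pose let the fingers close. It gives the time, the measured TCP pose, the force, the opening and the grip force at its end, in the units of the state.
- r.state(): the state, without advancing time (a new reading comes with each control period).
- imaging.get_image(name): name is "side" or "top" or "wrist"; returns (picture, depth): 384x512x3 uint8, red, green, blue; 384x512 float32, m along the optical axis (not along the pixel's ray), 0 where there is no reading.
- imaging.camera_info(name): a dict with "fx", "fy", "cx", "cy" (pixels), "xyz" and "attitude" of the camera in the world; the wrist camera has in their place "tool_from_camera" (4x4, takes a point from camera to tool coordinates, whose origin is the TCP and whose axes are the flange's). Camera axes: x right, y up, looking along -z (the intrinsics and any distortion apply to the point x, -y, -z); pixel columns grow to the right and rows downward; lengths in m; the calibration is good to about 2 mm. A picture is of the moment at which its call begins: read the wrist's pose just before it. camera_info takes no time and is no camera call.
- r.close_job(): hands the job in; it is judged then, once.
The state is a dict: "clock": time; "joint_pos": joint angles; "qd": joint speeds; "tau": joint torques, N m; "tcp_pos": TCP position; "tool_rot": TCP orientation; "force": force on the tool from outside, world axes, zero at the start; "moment": the same for the moment, N m; "opening": finger opening in m; "finger_force": force on a finger pad.
Only numpy, scipy, OpenCV 4.12 (cv2) and the standard library are available. Lean on these libraries where they do the work, as an engineer would, in place of code of your own. Each camera call takes 0.05 s, during which the arm holds its last target. There are 200 camera calls.

## Working session

There is one attempt and no reset: what is moved stays moved. The work goes in short steps, Python scripts to look and compute and a tool call to move; the robot and the scene stay as the last step left them, time stands still between calls to the robot, and variables do not carry over. Pictures are saved under pics/ and viewed, at most 10 in all, crops included, and the job is handed in when it is done.

Besides the shell and the picture viewer there is one more tool, called after ">>>" in YAML: its name, and indented under it one key for each argument. arm_command: Moves the arm, as the interface text tells. Its arguments: {"type":"object","properties":{"series":{"type":"array","items":{"type":"array","items":{"type":"number"}}},"newtons":{"type":"number"}},"required":["series"]}

```bash
mkdir -p pics; ls; python3 - <<'E'
from station import r, imaging
import cv2,numpy as np
s=r.state();print({k:np.round(v,4) for k,v in s.items()}, r.finger_overhang)
for n in("top","side","wrist"):
    im,d=imaging.get_image(n);print(n,imaging.camera_info(n))
    np.savez(f"{n}0.npz",im=im,d=d)
    cv2.imwrite(f"pics/{n}0.png",cv2.resize(im[:,:,::-1],(800,600),interpolation=cv2.INTER_CUBIC))
E
```

```text
pics
{'clock': np.float64(0.0), 'joint_pos': array([-1.3226,  0.4352,  0.025 ,  1.5741, -0.0116,  1.134 , -0.0751]), 'qd': array([ 0.0013, -0.0007,  0.0006, -0.0002, -0.0002, -0.0003,  0.0019]), 'tau': array([ 1.10000e-03, -6.70462e+01,  1.02520e+00, -3.16209e+01,
        1.56000e-02,  1.22000e-02, -0.00000e+00]), 'tcp_pos': array([0.2147, 0.5865, 0.2445]), 'tool_rot': array([-1.000e-04,  1.745e-01,  9.847e-01, -8.000e-04]), 'force': array([0.8456, 0.3423, 0.289 ]), 'moment': array([-0.0002, -0.0051,  0.0381]), 'finger_force': np.float64(0.0), 'opening': np.float64(0.0856)} 0.014
top {'fx': 399.3971217579128, 'fy': 399.3971217579128, 'cx': 249.28715903603043, 'cy': 186.2009910574824, 'xyz': array([ 0.39267526, -0.02997453,  1.08002967]), 'attitude': array([-0.69704523, -0.0607121 ,  0.05783975,  0.71210712])}
side {'fx': 444.1485434063731, 'fy': 444.1485434063731, 'cx': 260.0705555428598, 'cy': 187.88037950152204, 'xyz': array([ 0.45290516, -0.87837023,  0.73764607]), 'attitude': array([ 0.90121892,  0.42601994, -0.02373207, -0.07581722])}
wrist {'fx': 314.5676961580447, 'fy': 314.5676961580447, 'cx': 253.4271913156099, 'cy': 190.0344629387878, 'tool_from_camera': array([[ 2.34204779e-05,  9.65891908e-01,  2.58945595e-01,
         6.50159342e-02],
       [ 9.99999975e-01,  3.53214659e-05, -2.22198008e-04,
        -1.72595025e-04],
       [-2.23765596e-04,  2.58945593e-01, -9.65891883e-01,
        -1.29186132e-01],
       [ 0.00000000e+00,  0.00000000e+00,  0.00000000e+00,
         1.00000000e+00]])}
```

View pics/top0.png

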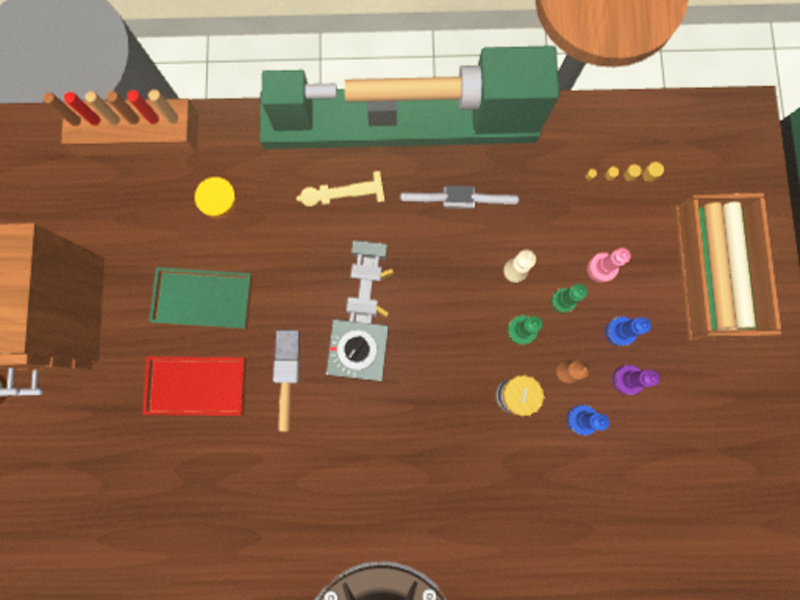

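View pics/side0.png

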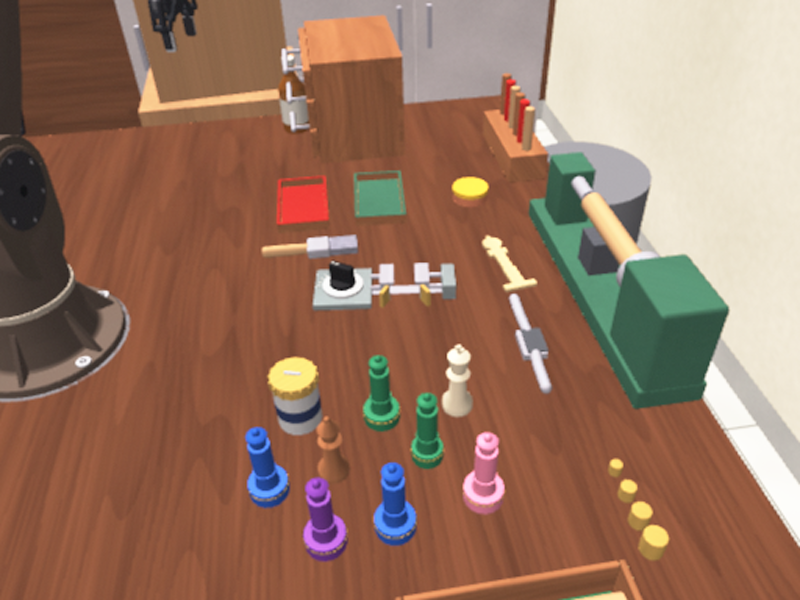

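The top picture (800x600) shows the gauge at (360,310): its dial is at (357,349), towards the robot, and the brass flares are on its right side. The green queens' feet are near (523,330) and (567,300), the king is at (517,268) and the canister at (520,396). The green tray is at (200,298) and the red tray at (195,386). Next I'll measure these.

```bash
cat > h.py <<'E'
from station import r, imaging
import numpy as np, cv2
from scipy.spatial.transform import Rotation as R
def rot(q): return R.from_quat([q[1],q[2],q[3],q[0]])
def pose(n,s=None):
    c=imaging.camera_info(n)
    if n!="wrist": return c,rot(c["attitude"]).as_matrix(),np.array(c["xyz"])
    s=s or r.state(); T=c["tool_from_camera"]; Rt=rot(s["tool_rot"]).as_matrix()
    return c,Rt@T[:3,:3],Rt@T[:3,3]+s["tcp_pos"]
def rays(c,u,v): return np.stack([(u-c["cx"])/c["fx"],-(v-c["cy"])/c["fy"],-np.ones_like(u)],-1)
def cloud(d,P):
    c,M,t=P; v,u=np.mgrid[:d.shape[0],:d.shape[1]].astype(float)
    return (rays(c,u,v)*d[...,None])@M.T+t
def atz(u,v,z,P):
    c,M,t=P; w=rays(c,np.asarray(u,float),np.asarray(v,float))@M.T
    return t+w*((z-t[2])/w[...,2])[...,None]
def proj(X,P):
    c,M,t=P; q=(np.asarray(X)-t)@M; return np.stack([c["cx"]+c["fx"]*q[...,0]/-q[...,2],c["cy"]-c["fy"]*q[...,1]/-q[...,2]],-1)
def go(p,yaw,s=None):
    """tool-frame shift & turn to reach TCP p, pointing down, fingers closing along world yaw"""
    s=s or r.state(); Rt=rot(s["tool_rot"])
    best=None
    for k in(0,np.pi):
        y=np.array([np.cos(yaw+k),np.sin(yaw+k),0]);z=np.array([0,0,-1.]);x=np.cross(y,z)
        rv=(Rt.inv()*R.from_matrix(np.stack([x,y,z],1))).as_rotvec()
        if best is None or np.linalg.norm(rv)<np.linalg.norm(best): best=rv
    return np.round(best,3),np.round(Rt.inv().apply(np.array(p)-s["tcp_pos"]),4)
E
python3 - <<'E'
from h import *
for n in("top","side"):
    f=np.load(n+"0.npz");im,d=f["im"],f["d"];P=pose(n);X=cloud(d,P)
    h,s,v=[a.astype(int) for a in cv2.split(cv2.cvtColor(im,cv2.COLOR_RGB2HSV))]
    tb=(X[...,2]<.01)&(abs(X[...,0]-.35)<.15)&(abs(X[...,1])<.4)&(d>0);print(n,"table z",np.median(X[tb][:,2]))
    inb=(X[...,0]>.15)&(X[...,0]<.6)&(abs(X[...,1])<.5)&(d>0)
    def show(nm,m,box=False):
        k,l,st,ce=cv2.connectedComponentsWithStats(m.astype(np.uint8))
        for i in range(1,k):
            if st[i,4]<25: continue
            p=X[l==i];hi=p[:,2]>np.percentile(p[:,2],85)
            o=[nm,st[i,4],"med",np.round(np.median(p,0),4),"zmax",np.round(np.percentile(p[:,2],99),3)]
            if box:
                rc=cv2.minAreaRect((p[:,:2]*1000).astype(np.float32));o+=[np.round(rc[0],1),np.round(rc[1],1),round(rc[2],1)]
            o+=["stem",np.round(np.median(p[p[:,2]>.05][:,:2],0),4) if (p[:,2]>.05).sum()>5 else ""]
            print(*o)
    green=(h>55)&(h<90)&(s>110)&inb
    show("green",green,True)
    show("red",((h<4)|(h>176))&(s>200)&inb,True)
    show("plate",(s<70)&(X[...,2]>.007)&(X[...,2]<.017)&inb,True)
    show("tall",(X[...,2]>.03)&inb)
if 1:
    f=np.load("top0.npz");c=f["im"][140:250,200:260];cv2.imwrite("pics/g0.png",cv2.resize(c[:,:,::-1],None,fx=5,fy=5,interpolation=cv2.INTER_CUBIC))
E
```

```text
top table z -0.0007699872802346963
green 108 med [0.5702 0.3549 0.0044] zmax 0.009 [576.9 348.1] [56.8 42.3] 89.2 stem 
green 221 med [ 0.5477 -0.3198  0.0648] zmax 0.118 [ 549.7 -322.4] [36.1 28.8] 20.0 stem [ 0.5484 -0.3216]
green 94 med [0.5398 0.3597 0.004 ] zmax 0.02 [541.  351.6] [53.1 27.1] 82.6 stem 
green 269 med [ 0.498  -0.2457  0.0435] zmax 0.116 [ 500.3 -249.1] [45.4 39.9] 20.8 stem [ 0.4983 -0.248 ]
red 98 med [0.3946 0.3836 0.0195] zmax 0.025 [419.9 341.7] [94.  91.3] 88.8 stem 
red 1857 med [0.4189 0.3025 0.0044] zmax 0.022 [417.8 303.4] [159.1  93.9] 88.8 stem 
plate 881 med [0.4682 0.0291 0.0114] zmax 0.017 [473.4  30.5] [95.3 94.8] 82.2 stem 
plate 182 med [0.4831 0.15   0.0153] zmax 0.017 [480.4 150.3] [38.5 54.7] 86.4 stem 
tall 3283 med [0.5222 0.4792 0.1587] zmax 0.221 stem [0.5221 0.4793]
tall 71 med [ 0.5968 -0.3963  0.0775] zmax 0.112 stem [ 0.5971 -0.3962]
tall 57 med [ 0.5965 -0.2466  0.0683] zmax 0.102 stem [ 0.5965 -0.2473]
tall 59 med [0.5955 0.0073 0.0344] zmax 0.039 stem 
tall 176 med [ 0.5476 -0.3216  0.093 ] zmax 0.118 stem [ 0.5479 -0.3219]
tall 16
[... 1530 characters left out ...]
964e-01 1.000e-04 3.830e-02] zmax 0.04 stem 
tall 81 med [ 0.5978 -0.2507  0.0704] zmax 0.103 stem [ 0.5975 -0.2506]
tall 427 med [ 0.5016 -0.2596  0.079 ] zmax 0.119 stem [ 0.5018 -0.2594]
tall 1107 med [ 0.393  -0.2499  0.0864] zmax 0.092 stem [ 0.3928 -0.2465]
tall 479 med [ 0.5507 -0.3344  0.081 ] zmax 0.119 stem [ 0.5508 -0.3338]
tall 355 med [ 0.431  -0.3341  0.0683] zmax 0.104 stem [ 0.431  -0.3337]
tall 523 med [ 0.3513 -0.3525  0.082 ] zmax 0.12 stem [ 0.3512 -0.352 ]
tall 131 med [ 0.5975 -0.402   0.0696] zmax 0.113 stem [ 0.5979 -0.4017]
tall 545 med [ 0.4956 -0.4289  0.0835] zmax 0.119 stem [ 0.4959 -0.4284]
tall 553 med [ 0.4149 -0.4345  0.0842] zmax 0.119 stem [ 0.4149 -0.4341]
```

View pics/g0.png

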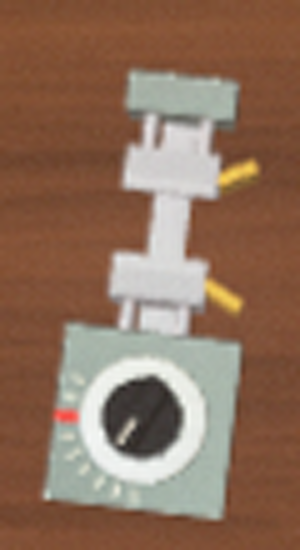

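The crop shows the dial centre near (143,417). The pointer points down and to the left, and the red mark is at (65,415). I'll move above the dial for a close look.

```bash
python3 - <<'E'
from h import *
print(go([.473,.031,.2],np.radians(36)))
E
```

```text
(array([-0.001,  0.   ,  0.592]), array([-0.4335, -0.4329,  0.0453]))
```

>>> arm_command:
  series:
    - [0, 0, 0.592, -0.4335, -0.4329, 0, 1]
    - [0, 0, 0.592, -0.4335, -0.4329, 0, 1]
    - [0, 0, 0.592, -0.4335, -0.4329, 0, 1]
    - [0, 0, 0.592, -0.4335, -0.4329, 0, 1]
    - [0, 0, 0.592, -0.4335, -0.4329, 0.045, 1]
  newtons: 40

```text
clock: 0.78
tcp_pos: [0.3471, 0.3023, 0.2379]
tool_rot: [0.0, 0.454, 0.891, 0.001]
force: [1.8, -0.2, -0.6]
opening: 0.0851
finger_force: 0.0
```

```bash
python3 - <<'E'
from h import *
s=r.state();print(s["clock"],s["tcp_pos"]);print(go([.473,.031,.19],np.radians(36)))
E
```

```text
0.775 [0.34710364 0.30230674 0.23793555]
(array([ 0.001, -0.   , -0.001]), array([-0.2935, -0.0575,  0.0478]))
```

>>> arm_command:
  series:
    - [0, 0, 0, -0.0575, -0.012, 0.045, 1]
    - [0, 0, 0, -0.115, -0.023, 0.045, 1]
    - [0, 0, 0, -0.29, -0.055, 0.045, 1]
    - [0, 0, 0, -0.29, -0.055, 0.045, 1]
    - [0, 0, 0, -0.29, -0.055, 0.045, 1]

```text
clock: 1.4
tcp_pos: [0.4728, 0.035, 0.1927]
tool_rot: [0.0, 0.454, 0.891, 0.0]
force: [1.5, -0.1, 0.2]
opening: 0.0855
finger_force: 0.0
```

```bash
python3 - <<'E'
from h import *
s=r.state();im,d=imaging.get_image("wrist");np.savez("w1.npz",im=im,d=d,p=s["tcp_pos"],q=s["tool_rot"]);print(s["clock"],s["tcp_pos"],s["qd"].max())
cv2.imwrite("pics/w1.png",cv2.resize(im[:,:,::-1],(800,600),interpolation=cv2.INTER_CUBIC))
E
```

```text
1.4 [0.47280601 0.03502439 0.19271595] 1.1711829498393795
```

View pics/w1.png

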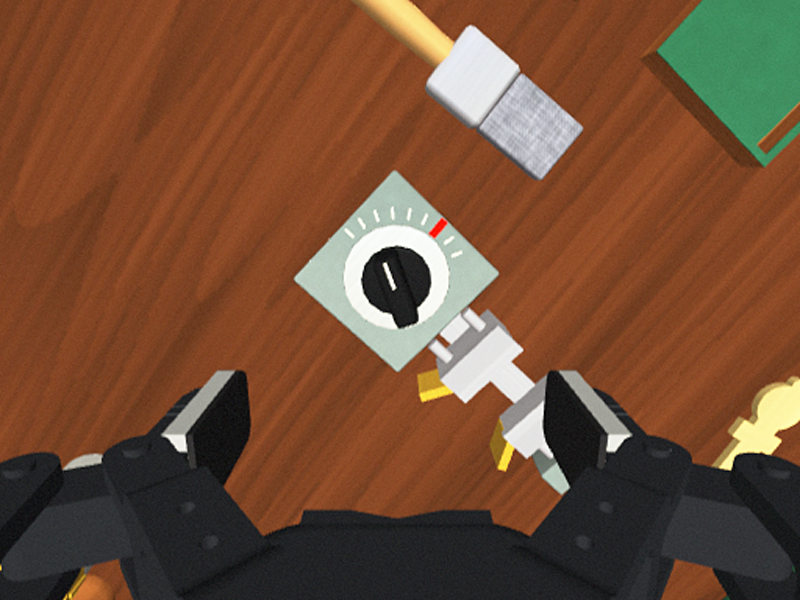

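The wrist picture shows the plate's corners at (395,172), (498,270), (398,370) and (295,277). The bar runs from (388,265) to (405,325), the white pointer lies at (390,276) and the red mark at (438,228). I'll measure these with the arm still.

```bash
python3 - <<'E'
from h import *
for _ in range(4): s=r.state();im,d=imaging.get_image("wrist")
np.savez("w2.npz",im=im,d=d);print(s["clock"],s["tcp_pos"],abs(s["qd"]).max())
P=pose("wrist",s);X=cloud(d,P)
h,S,v=[a.astype(int) for a in cv2.split(cv2.cvtColor(im,cv2.COLOR_RGB2HSV))]
near=(np.hypot(X[...,0]-.473,X[...,1]-.031)<.085)&(d>0)
tb=(S>100)&(h<20)&(d>0)&(X[...,2]<.01);print("table",np.median(X[tb][:,2]))
pl=near&(X[...,2]>.006)&(X[...,2]<.02)
print("plate z",np.median(X[pl][:,2]))
m=(near&(h>45)&(h<95)&(S>12)&(S<90)&(v>110)).astype(np.uint8)
cs,_=cv2.findContours(m,cv2.RETR_EXTERNAL,cv2.CHAIN_APPROX_NONE);c=max(cs,key=cv2.contourArea)[:,0].astype(float)
hull=atz(c[:,0],c[:,1],.012,P);rc=cv2.minAreaRect((hull[:,:2]*1000).astype(np.float32));print("plate",rc)
w=near&(S<25)&(v>200)&(X[...,2]<.03);print("ringz",np.median(X[w][:,2]))
zr=np.median(X[w][:,2])
k,l,st,ce=cv2.connectedComponentsWithStats(w.astype(np.uint8));i=1+np.argmax(st[1:,4])
cs,_=cv2.findContours((l==i).astype(np.uint8),cv2.RETR_EXTERNAL,cv2.CHAIN_APPROX_NONE);c=max(cs,key=cv2.contourArea)[:,0].astype(float)
print("ring",cv2.fitEllipse((atz(c[:,0],c[:,1],zr,P)[:,:2]*1000).astype(np.float32)))
b=near&(X[...,2]>.045);p=X[b];print("top z",np.percentile(p[:,2],[50,95]))
tp=p[p[:,2]>.053];print("bar",tp[:,:2].mean(0),cv2.minAreaRect((tp[:,:2]*1000).astype(np.float32)))
e,V=np.linalg.eigh(np.cov(tp[:,:2].T));print("bar dir",np.degrees(np.arctan2(V[1,1],V[0,1])))
red=near&((h<5)|(h>175))&(S>180)&(v>180);print("red",X[red].mean(0))
wp=near&(S<40)&(v>150)&(X[...,2]>.045);print("ptr",X[wp].mean(0),wp.sum())
# jaws
j=(X[...,2]>.026)&(X[...,2]<.045)&(X[...,0]>.5)&(d>0)&(abs(X[...,1])<.08)
k,l,st,ce=cv2.connectedComponentsWithStats(j.astype(np.uint8))
for i in range(1,k):
    if st[i,4]>60: print("jaw",st[i,4],np.percentile(X[l==i][:,2],[50,95]),cv2.minAreaRect((X[l==i][:,:2]*1000).astype(np.float32)))
E
```

```text
1.6 [0.47225805 0.03593917 0.19243734] 0.04448212905590401
table 0.000718500460787308
plate z 0.013025192513154316
plate ((475.1157531738281, 31.735307693481445), (94.90412902832031, 93.9822006225586), 81.97907257080078)
ringz 0.013540196377002711
ring ((479.6573486328125, 22.706331253051758), (84.63667297363281, 106.86833953857422), 123.8349838256836)
top z [0.25291511 0.27527415]
bar [0.46758277 0.04349518] ((473.93328857421875, 33.99680709838867), (148.61740112304688, 46.90019226074219), 35.90476989746094)
bar dir -144.2386147858758
red [0.47794184 0.07296509 0.01376535]
ptr [0.46646235 0.0436518  0.21015534] 1245
jaw 1474 [0.03650428 0.03774636] ((546.8298950195312, 11.143592834472656), (70.66812133789062, 23.968515396118164), 81.96862030029297)
jaw 735 [0.03638974 0.03770047] ((603.9892578125, -2.7987213134765625), (58.242496490478516, 24.480173110961914), 84.30708312988281)
jaw 216 [0.0304671  0.03180045] ((645.7738647460938, -14.998834609985352), (14.2451810836792, 22.934755325317383), 78.75704956054688)
```

```bash
python3 - <<'E'
from h import *
f=np.load("w2.npz");im,d=f["im"],f["d"];s=r.state();P=pose("wrist",s);X=cloud(d,P)
h,S,v=[a.astype(int) for a in cv2.split(cv2.cvtColor(im,cv2.COLOR_RGB2HSV))]
near=(np.hypot(X[...,0]-.475,X[...,1]-.0317)<.04)&(d>0)&(X[...,2]<.07)
b=near&(X[...,2]>.053);tp=X[b]
print("bar",np.median(tp[:,2]),tp[:,:2].mean(0),cv2.minAreaRect((tp[:,:2]*1000).astype(np.float32)))
e,V=np.linalg.eigh(np.cov(tp[:,:2].T));a=np.degrees(np.arctan2(V[1,1],V[0,1]))%180;print("bar dir",a,"dial",np.radians(180-8.02-a))
wp=near&(S<60)&(v>140)&(X[...,2]>.045);print("ptr",X[wp].mean(0),wp.sum())
q=X[wp];e,V=np.linalg.eigh(np.cov(q[:,:2].T));print(np.degrees(np.arctan2(V[1,1],V[0,1]))%180)
t=np.array([.4751,.0317]);m=X[near|True][0]
red=((h<5)|(h>175))&(S>180)&(v>180)&(np.hypot(X[...,0]-.475,X[...,1]-.0317)<.07);w=X[red][:,:2].mean(0)-t;print("red ang->dial",np.radians(180-8.02-np.degrees(np.arctan2(w[1],w[0]))))
print(go([.4751,.0317,.0495],np.radians(a-90)))
E
```

```text
bar 0.05637214212953112 [0.4745042  0.03345727] ((474.9676513671875, 32.88060760498047), (13.983022689819336, 41.562957763671875), 55.96153259277344)
bar dir 146.24329013213696 dial 0.44919032582472457
ptr [0.47111163 0.03497517 0.05652525] 63
144.1287005165172
red ang->dial 1.4836635416230075
(array([-0.   , -0.001, -0.354]), array([-0.0065, -0.0006,  0.1429]))
```

>>> arm_command:
  series:
    - [0, 0, -0.354, -0.006, 0, 0.04, 1]
    - [0, 0, -0.354, -0.006, 0, 0.08, 1]
    - [0, 0, -0.354, -0.006, 0, 0.12, 1]
    - [0, 0, -0.354, -0.006, 0, 0.1464, 1]
    - [0, 0, -0.354, -0.006, 0, 0.1464, 1]

```text
clock: 2.28
tcp_pos: [0.4739, 0.0336, 0.0448]
tool_rot: [-0.002, 0.289, 0.957, -0.001]
force: [-0.1, -0.6, 0.3]
opening: 0.0856
finger_force: 0.0
```

```bash
python3 - <<'E'
from h import *
s=r.state();print(s["tcp_pos"],s["force"],go([.475,.0322,.046],np.radians(56.2)))
E
```

```text
[0.47388067 0.03362905 0.04481109] [-0.08684164 -0.64729791  0.31311535] (array([-0.002, -0.003,  0.004]), array([-0.0017, -0.0006, -0.0012]))
```

Close on the bar.

>>> arm_command:
  series:
    - [0, 0, 0.004, -0.0017, -0.0006, -0.001, 0]
    - [0, 0, 0.004, -0.0017, -0.0006, -0.001, -1]
    - [0, 0, 0.004, -0.0017, -0.0006, -0.001, -1]
    - [0, 0, 0.004, -0.0017, -0.0006, -0.001, -1]
    - [0, 0, 0.004, -0.0017, -0.0006, -0.001, -1]
  newtons: 60

```text
clock: 2.9
tcp_pos: [0.477, 0.0306, 0.0479]
tool_rot: [0.0, 0.292, 0.956, 0.0]
force: [-1.0, -0.5, 9.8]
opening: 0.013
finger_force: 58.5
```

>>> arm_command:
  series:
    - [0, 0, 0.17, 0, 0, 0, -1]
    - [0, 0, 0.34, 0, 0, 0, -1]
    - [0, 0, 0.51, 0, 0, 0, -1]
    - [0, 0, 0.68, 0, 0, 0, -1]
    - [0, 0, 0.85, 0, 0, 0, -1]

```text
clock: 3.52
tcp_pos: [0.4755, 0.0297, 0.0478]
tool_rot: [-0.001, 0.663, 0.749, -0.001]
force: [-8.4, -5.6, 16.6]
opening: 0.0129
finger_force: 60.1
```

>>> arm_command:
  series:
    - [0, 0, 0.15, 0, 0, 0, -1]
    - [0, 0, 0.2, 0, 0, 0, -1]
    - [0, 0, 0.2, 0, 0, 0, -1]

```text
clock: 3.9
tcp_pos: [0.4751, 0.0297, 0.0478]
tool_rot: [-0.001, 0.733, 0.68, -0.001]
force: [-8.6, -4.0, 20.5]
opening: 0.0129
finger_force: 60.6
```

```bash
python3 - <<'E'
from h import *
s=r.state();y=rot(s["tool_rot"]).as_matrix()[:,1];print(s["clock"],s["tcp_pos"],s["force"],s["moment"],s["opening"],np.degrees(np.arctan2(y[1],y[0])),go([.475,.0322,.046],np.radians(-3.96)))
E
```

```text
3.9 [0.47513967 0.02967871 0.04780199] [-8.61984768 -4.04722664 20.50826833] [-0.96846655  2.0242841  -0.11161477] 0.012852417574219933 -4.247949544715569 (array([-0.003,  0.   , -0.005]), array([ 0.0025, -0.0003,  0.0018]))
```

>>> arm_command:
  series:
    - [0, 0, 0, 0, 0, 0, -0.3]
    - [0, 0, 0, 0, 0, 0, -0.3]
    - [0, 0, 0, 0, 0, -0.05, -0.3]
    - [0, 0, 0, 0, 0, -0.11, 0.5]
    - [0, 0, 0, 0, 0, -0.14, 1]

```text
clock: 4.53
tcp_pos: [0.4779, 0.0307, 0.1898]
tool_rot: [0.001, 0.732, 0.681, 0.001]
force: [0.9, 0.1, -0.3]
opening: 0.0651
finger_force: 0.0
```

```bash
cat >> h.py <<'E'
def dial():
    for _ in range(3): s=r.state();im,d=imaging.get_image("wrist")
    P=pose("wrist",s);X=cloud(d,P);np.savez("w3.npz",im=im,d=d)
    h,S,v=[a.astype(int) for a in cv2.split(cv2.cvtColor(im,cv2.COLOR_RGB2HSV))]
    near=(np.hypot(X[...,0]-.475,X[...,1]-.0317)<.085)&(d>0)&(X[...,2]<.07)
    m=(near&(h>45)&(h<95)&(S>12)&(S<90)&(v>110)).astype(np.uint8)
    c=np.vstack([c for c in cv2.findContours(m,cv2.RETR_EXTERNAL,cv2.CHAIN_APPROX_NONE)[0] if len(c)>40])[:,0].astype(float)
    rc=cv2.minAreaRect((atz(c[:,0],c[:,1],.012,P)[:,:2]*1000).astype(np.float32));print("plate",rc)
    near&=np.hypot(X[...,0]-.475,X[...,1]-.0317)<.035
    tp=X[near&(X[...,2]>.053)];rb=cv2.minAreaRect((tp[:,:2]*1000).astype(np.float32))
    e,V=np.linalg.eigh(np.cov(tp[:,:2].T));a=np.degrees(np.arctan2(V[1,1],V[0,1]))%180
    q=X[near&(S<60)&(v>140)&(X[...,2]>.045)];w=q.mean(0)[:2]-tp[:,:2].mean(0)
    e,V=np.linalg.eigh(np.cov(q[:,:2].T))
    print(s["clock"],s["qd"].max(),"bar",rb,a,"ptr",np.degrees(np.arctan2(V[1,1],V[0,1]))%180,w,"dial",np.radians(180-(90-rc[2]%90)-a))
    return im
E
python3 - <<'E'
from h import *
im=dial();cv2.imwrite("pics/w3.png",cv2.resize(im[60:300,130:450,::-1],(800,600),interpolation=cv2.INTER_CUBIC))
E
```

```text
plate ((475.4451904296875, 32.1893424987793), (95.11090087890625, 93.84100341796875), 82.21219635009766)
4.625 0.05609250084637613 bar ((475.31048583984375, 31.740917205810547), (41.13718795776367, 13.863048553466797), 86.02317810058594) 86.31990525127394 ptr 90.15060678752859 [0.00067074 0.00284504] dial 1.499103281755892
```

View pics/w3.png

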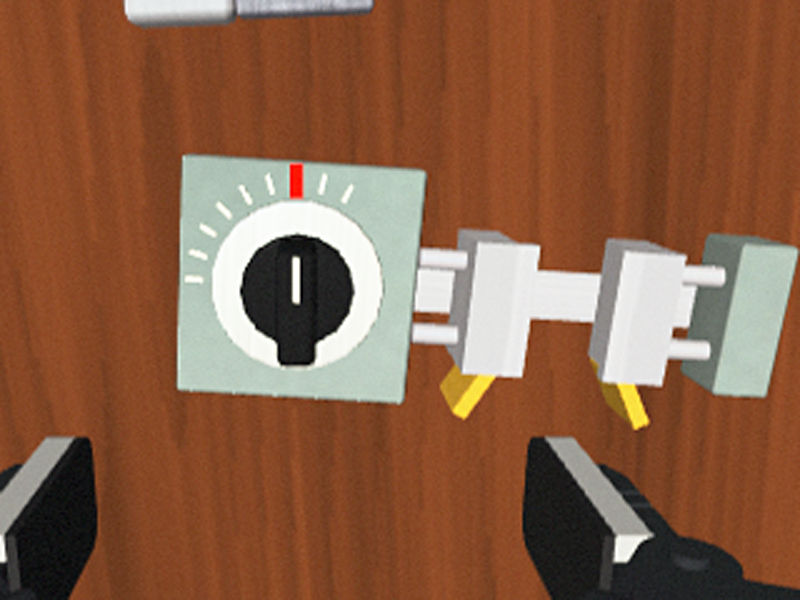

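The picture shows the pointer at (296,280) lined up with the red mark at (296,180), and the bar measures 1.50 rad. Next I'll check the channel's centre line and compute the queens' positions.

```bash
python3 - <<'E'
from h import *
f=np.load("w3.npz");im,d=f["im"],f["d"];s=r.state();P=pose("wrist",s);X=cloud(d,P)
a=np.radians(-7.9);G=np.array([[np.cos(a),-np.sin(a)],[np.sin(a),np.cos(a)]]);o=np.array([.4753,.032])+G@[.1025,0];print("origin",o)
g=(X[...,:2]-o)@G*1000
j=(X[...,2]>.0345)&(X[...,2]<.039)&(d>0)&(abs(g[...,0])<60)&(abs(g[...,1])<40);x=g[j]
for sg in(-1,1):
  e=x[x[:,0]*sg>0];print(sg,len(e),np.percentile(e,[1,3,50,97,99],0).round(1).tolist())
# per row inner edges
m=j
rows=[(g[k][m[k]][:,0],) for k in range(384) if m[k].sum()>30]
L=[r_[0][r_[0]<0].max() for r_ in rows if (r_[0]<0).any()];H=[r_[0][r_[0]>0].min() for r_ in rows if (r_[0]>0).any()];print(np.median(L),np.median(H))
# queens: top cam at stem top & foot
for n in("top","side"):
  f=np.load(n+"0.npz");im,d=f["im"],f["d"];Pq=pose(n);Q=cloud(d,Pq);c=Pq[2]
  for q in([.498,-.248],[.549,-.322],[.5966,-.247],[.3905,-.232],[.429,-.3245]):
    k=(np.hypot(Q[...,0]-q[0],Q[...,1]-q[1])<.03)&(d>0)&(Q[...,2]>.035)&(Q[...,2]<.088);p=Q[k][:,:2]
    from scipy.optimize import least_squares as ls
    R0=.013
    print(n,q,len(p),ls(lambda t:np.hypot(*(p-t).T)-R0,p.mean(0)+(p.mean(0)-c[:2])*.02,loss="soft_l1",f_scale=.002).x.round(4))
print("mouth",o+G@[0,-.045],"exit",o+G@[0,.06])
E
```

```text
origin [0.57682722 0.01791193]
-1 897 [[-39.7, -25.0], [-39.3, -23.8], [-28.4, 0.3], [-17.5, 22.9], [-17.1, 23.8]]
1 808 [[13.8, -24.9], [14.4, -24.1], [25.5, -0.0], [36.2, 23.1], [36.7, 24.1]]
-17.452918339246413 14.464798687481913
top [0.498, -0.248] 57 [ 0.5011 -0.2533]
top [0.549, -0.322] 71 [ 0.5509 -0.328 ]
top [0.5966, -0.247] 55 [ 0.6075 -0.2499]
top [0.3905, -0.232] 351 [ 0.3907 -0.2281]
top [0.429, -0.3245] 93 [ 0.4297 -0.3299]
side [0.498, -0.248] 225 [ 0.5025 -0.2503]
side [0.549, -0.322] 246 [ 0.5521 -0.325 ]
side [0.5966, -0.247] 213 [ 0.6089 -0.2447]
side [0.3905, -0.232] 263 [ 0.3864 -0.2488]
side [0.429, -0.3245] 234 [ 0.4309 -0.3243]
mouth [ 0.57064222 -0.02666099] exit [0.58507389 0.0773425 ]
```

```bash
python3 - <<'E'
from h import *
s=r.state();print(s["joint_pos"].round(2));print(go([.48,-.18,.2],np.radians(82.1)),go([.48,-.18,.2],np.radians(82.1-10)))
E
```

```text
[-0.79  0.31  0.78  2.04 -0.28  0.89  0.07]
(array([ 4.000e-03,  1.000e-03, -1.504e+00]), array([-0.2105,  0.0172, -0.0119])) (array([ 0.004,  0.   , -1.33 ]), array([-0.2105,  0.0172, -0.0119]))
```

>>> arm_command:
  series:
    - [0, 0, -0.185, -0.06, 0.01, -0.02, 0.6]
    - [0, 0, -0.37, -0.12, 0.02, -0.03, 0.6]
    - [0, 0, -0.55, -0.18, 0.03, -0.03, 0.6]
    - [0, 0, -0.74, -0.24, 0.04, -0.03, 0.6]
    - [0, 0, -0.92, -0.28, 0.042, -0.03, 0.6]

```text
clock: 5.3
tcp_pos: [0.4985, -0.2519, 0.2155]
tool_rot: [-0.001, 0.372, 0.928, 0.0]
force: [0.9, 1.7, -0.1]
opening: 0.0686
finger_force: 0.0
```

>>> arm_command:
  series:
    - [0, 0, -0.185, 0, 0, 0, 0.6]
    - [0, 0, -0.37, 0, 0, 0, 0.6]
    - [0, 0, -0.58, 0, 0, 0, 0.6]
    - [0, 0, -0.58, 0, 0, 0, 0.6]
    - [0, 0, -0.58, 0, 0, 0, 0.6]

```text
clock: 5.92
tcp_pos: [0.4983, -0.2505, 0.2164]
tool_rot: [-0.001, 0.096, 0.995, 0.0]
force: [-0.2, 0.5, 0.5]
opening: 0.0684
finger_force: 0.0
```

```bash
cat >> h.py <<'E'
def queens(name):
    for _ in range(3): s=r.state();im,d=imaging.get_image("wrist")
    P=pose("wrist",s);X=cloud(d,P);print(s["clock"],s["tcp_pos"],s["qd"].max(),s["joint_pos"].round(2))
    h,S,v=[a.astype(int) for a in cv2.split(cv2.cvtColor(im,cv2.COLOR_RGB2HSV))]
    g=(h>55)&(h<90)&(S>110)&(d>0)&(X[...,2]<.13)
    k,l,st,ce=cv2.connectedComponentsWithStats(g.astype(np.uint8))
    for i in range(1,k):
        if st[i,4]<150: continue
        p=X[l==i];t=p[p[:,2]>np.percentile(p[:,2],98)-.012];f=p[(p[:,2]>.018)&(p[:,2]<.026)]
        o=[st[i,4],"zmax",p[:,2].max().round(4),"top",cv2.minEnclosingCircle((t[:,:2]*1000).astype(np.float32))]
        q=p[(p[:,2]>.04)&(p[:,2]<.088)][:,:2]
        from scipy.optimize import least_squares as ls
        c=P[2][:2]
        if len(q)>30:
            z=ls(lambda t:np.hypot(*(q-t).T)-.013,q.mean(0)+(q.mean(0)-c)*.02,loss="soft_l1",f_scale=.002);o+=["stem",len(q),z.x.round(4)]
        if len(f)>30: o+=["foot",cv2.minEnclosingCircle((f[:,:2]*1000).astype(np.float32))]
        print(*o)
    cv2.imwrite(f"pics/{name}.png",cv2.resize(im[:,:,::-1],(800,600)))
E
python3 - <<'E'
from h import *
queens("q1");print(go([.5018,-.252,.066],np.radians(82.1)))
E
```

```text
6.025 [ 0.49849611 -0.25049938  0.2167507 ] 0.007843208944743715 [ 0.02  0.37  0.47  1.81 -0.2   1.01  1.95]
2068 zmax 0.1196 top ((502.81317138671875, -252.0853729248047), 12.137561798095703) stem 332 [ 0.5033 -0.2522] foot ((502.6697998046875, -252.0660400390625), 24.25887680053711)
1490 zmax 0.1142 top ((553.232666015625, -322.36236572265625), 11.011584281921387) stem 539 [ 0.5528 -0.3269] foot ((551.9644775390625, -326.3675537109375), 20.235126495361328)
(array([ 0.   , -0.   , -0.052]), array([-0.0035, -0.0009,  0.1509]))
```

>>> arm_command:
  series:
    - [0, 0, -0.052, -0.0045, -0.001, 0.05, 0.6]
    - [0, 0, -0.052, -0.0045, -0.001, 0.1, 0.6]
    - [0, 0, -0.052, -0.0045, -0.001, 0.14, 0.6]
    - [0, 0, -0.052, -0.0045, -0.001, 0.152, 0.6]
    - [0, 0, -0.052, -0.0045, -0.001, 0.152, 0.6]

```text
clock: 6.7
tcp_pos: [0.5029, -0.2526, 0.0653]
tool_rot: [-0.0, 0.068, 0.998, -0.0]
force: [0.7, -0.1, 0.1]
opening: 0.0684
finger_force: 0.0
```

>>> arm_command:
  series:
    - [0, 0, 0, 0, 0, 0, 0]
    - [0, 0, 0, 0, 0, 0, -1]
    - [0, 0, 0, 0, 0, 0, -1]
    - [0, 0, 0, 0, 0, 0, -1]
    - [0, 0, 0, 0, 0, 0, -1]
  newtons: 50

```text
clock: 7.32
tcp_pos: [0.5037, -0.2527, 0.0665]
tool_rot: [0.001, 0.068, 0.998, -0.0]
force: [-0.1, 1.5, 7.8]
opening: 0.0249
finger_force: 48.5
```

>>> arm_command:
  series:
    - [0, 0, 0, 0, 0, -0.01, -1]
    - [0, 0, 0, 0, 0, -0.03, -1]
    - [0, 0, 0, 0, 0, -0.05, -1]

```text
clock: 7.7
tcp_pos: [0.5026, -0.2525, 0.1163]
tool_rot: [-0.0, 0.068, 0.998, -0.0]
force: [-0.5, 0.1, -1.3]
opening: 0.0252
finger_force: 49.1
```

```bash
cat >> h.py <<'E'
a=np.radians(-7.9);G=np.array([[np.cos(a),-np.sin(a)],[np.sin(a),np.cos(a)]]);O=np.array([.576,.018])
def gp(x,y): return O+G@[x,y]
def st():
    s=r.state();y=rot(s["tool_rot"]).as_matrix();print(round(s["clock"],2),"tcp",s["tcp_pos"].round(4),"gauge",((s["tcp_pos"][:2]-O)@G).round(4),"yaw",np.degrees(np.arctan2(y[1,1],y[0,1])).round(1),"Fg",(s["force"][:2]@G).round(1),s["force"][2].round(1),"M",s["moment"].round(2),"op",s["opening"].round(4),s["finger_force"].round(1),"tilt",y[:2,2].round(4));return s
E
python3 - <<'E'
from h import *
st();print(go([*gp(0,-.085),.115],np.radians(82.1)))
E
```

```text
Traceback (most recent call last):
  File "h.py", line 64, in st
    s=r.state();y=rot(s["tool_rot"]).as_matrix();print(round(s["clock"],2),"tcp",s["tcp_pos"].round(4),"gauge",((s["tcp_pos"][:2]-O)@G).round(4),"yaw",np.degrees(np.arctan2(y[1,1],y[0,1])).round(1),"Fg",(s["force"][:2]@G).round(1),s["force"][2].round(1),"M",s["moment"].round(2),"op",s["opening"].round(4),s["finger_force"].round(1),"tilt",y[:2,2].round(4));return s
                                                                                                                                                                                                                                                                                            ^^^^^^^^^^^^^^^^^^
AttributeError: 'float' object has no attribute 'round'
```

```bash
sed -i 's/s\["force"\]\[2\].round(1)/round(float(s["force"][2]),1)/;s/s\["opening"\].round(4),s\["finger_force"\].round(1)/round(float(s["opening"]),4),round(float(s["finger_force"]),1)/' h.py; python3 - <<'E'
from h import *
st();print(go([*gp(0,-.09),.1165],np.radians(82.1)))
E
```

```text
7.7 tcp [ 0.5026 -0.2525  0.1163] gauge [-0.0355 -0.278 ] yaw 82.2 Fg [-0.5 -0. ] -1.3 M [ 0.   -0.01 -0.01] op 0.0252 49.1 tilt [-0.0001 -0.    ]
(array([-0.   , -0.   ,  0.001]), array([-0.0358,  0.188 , -0.0002]))
```

>>> arm_command:
  series:
    - [0, 0, 0, -0.009, 0.045, 0, -1]
    - [0, 0, 0, -0.02, 0.1, 0, -1]
    - [0, 0, 0, -0.031, 0.155, 0.01, -1]
    - [0, 0, 0, -0.0358, 0.188, 0.035, -1]
    - [0, 0, 0, -0.0358, 0.188, 0.0485, -1]

```text
clock: 8.32
tcp_pos: [0.5642, -0.0669, 0.0661]
tool_rot: [-0.0, 0.065, 0.998, 0.001]
force: [-8.5, 19.3, 57.1]
opening: 0.0249
finger_force: 57.2
```

>>> arm_command:
  series:
    - [0, 0, 0, 0, 0, 0, -1]

```text
clock: 8.45
tcp_pos: [0.5638, -0.0708, 0.0666]
tool_rot: [-0.0, 0.068, 0.998, 0.0]
force: [0.2, -0.1, -1.4]
opening: 0.025
finger_force: 49.5
```

```bash
python3 - <<'E'
from h import *
s=st();print(go([*gp(0,-.06),.0675],np.radians(82.1)))
im,d=imaging.get_image("wrist");P=pose("wrist",s);X=cloud(d,P);g=(X[...,:2]-O)@G*1000
h,S,v=[a.astype(int) for a in cv2.split(cv2.cvtColor(im,cv2.COLOR_RGB2HSV))]
cv2.imwrite("pics/m1.png",cv2.resize(im[:,:,::-1],(800,600)))
for nm,m in(("brass",(h>15)&(h<32)&(S>120)&(v>120)&(abs(g[...,0])<60)&(g[...,1]<0)&(g[...,1]>-65)),("lip",(X[...,2]>.0345)&(X[...,2]<.04)&(abs(g[...,0])<60)&(abs(g[...,1])<40))):
  for sg in(-1,1):
    e=g[m&(g[...,0]*sg>0)&(d>0)]
    if len(e)>20: print(nm,sg,len(e),np.percentile(e,[2,50,98],0).round(1).tolist())
E
```

```text
8.45 tcp [ 0.5638 -0.0708  0.0666] gauge [ 0.0001 -0.0896] yaw 82.3 Fg [ 0.2 -0.1] -1.4 M [-0.    0.03  0.03] op 0.025 49.5 tilt [-0.0004  0.0001]
(array([ 0.   , -0.   ,  0.003]), array([ 0.    ,  0.0296, -0.0009]))
brass -1 645 [[-37.6, -45.6], [-31.9, -37.8], [-23.1, -25.3]]
brass 1 808 [[24.5, -42.7], [28.7, -33.9], [33.4, -26.6]]
lip -1 4241 [[-37.2, -25.1], [-26.3, -0.6], [-14.8, 23.6]]
lip 1 2517 [[16.2, -23.6], [24.0, 6.1], [38.6, 23.9]]
```

View pics/m1.png

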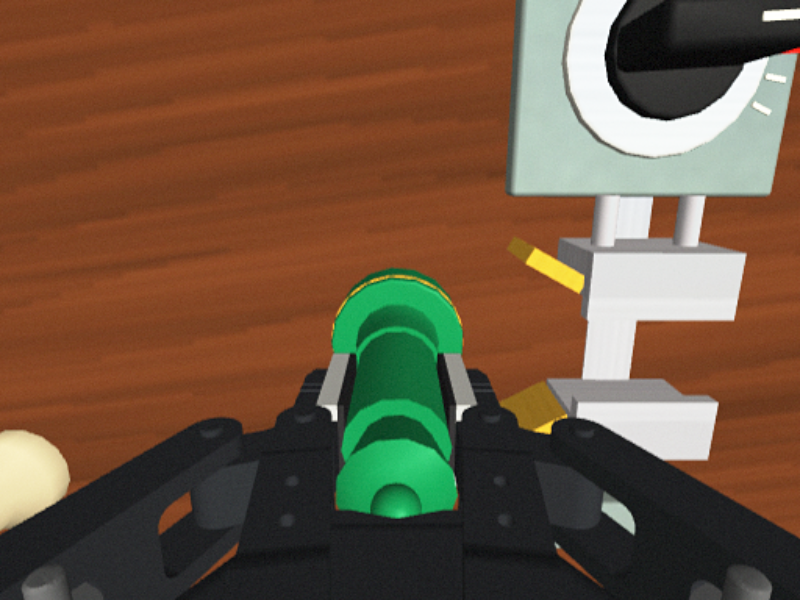

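The picture shows the queen upright in the fingers at (395,400), right of the brass flares in gauge terms, with its foot just off the bench. I'll enter slowly and watch the force.

>>> arm_command:
  series:
    - [0, 0, 0, 0, 0.01, 0, -1]
    - [0, 0, 0, 0, 0.02, 0, -1]
    - [0, 0, 0, 0, 0.03, 0, -1]
    - [0, 0, 0, 0, 0.04, 0, -1]
    - [0, 0, 0, 0, 0.044, 0, -1]

```text
clock: 9.12
tcp_pos: [0.5699, -0.0263, 0.0667]
tool_rot: [-0.0, 0.067, 0.998, 0.0]
force: [-0.2, -0.6, -2.8]
opening: 0.025
finger_force: 49.5
```

```bash
python3 - <<'E'
from h import *
st()
E
```

```text
9.12 tcp [ 0.5699 -0.0263  0.0667] gauge [ 0.     -0.0447] yaw 82.3 Fg [-0.2 -0.6] -2.8 M [-0.01 -0.    0.01] op 0.025 49.5 tilt [-0.0001  0.0003]
```

>>> arm_command:
  series:
    - [0, 0, 0, 0, 0.003, 0, -1]
    - [0, 0, 0, 0, 0.006, 0, -1]
    - [0, 0, 0, 0, 0.009, 0, -1]
    - [0, 0, 0, 0, 0.011, 0, -1]

```text
clock: 9.62
tcp_pos: [0.572, -0.0179, 0.067]
tool_rot: [0.001, 0.068, 0.998, -0.001]
force: [2.6, -5.6, -1.9]
opening: 0.0252
finger_force: 49.4
```

```bash
python3 - <<'E'
from h import *
st()
E
```

```text
9.62 tcp [ 0.572  -0.0179  0.067 ] gauge [ 0.001  -0.0361] yaw 82.1 Fg [ 3.3 -5.2] -1.9 M [-1.52 -0.71  0.08] op 0.0252 49.4 tilt [ 0.0016 -0.0016]
```

>>> arm_command:
  series:
    - [0, 0, 0, -0.001, 0, 0, -1]
    - [0, 0, 0, -0.001, 0.002, 0, -1]
    - [0, 0, 0, -0.001, 0.003, 0, -1]
    - [0, 0, 0, -0.001, 0.003, 0, -1]

```text
clock: 10.12
tcp_pos: [0.5729, -0.0164, 0.067]
tool_rot: [0.001, 0.069, 0.998, -0.001]
force: [0.6, -8.6, -0.8]
opening: 0.0249
finger_force: 49.7
```

```bash
python3 - <<'E'
from h import *
st()
E
```

```text
10.12 tcp [ 0.5729 -0.0164  0.067 ] gauge [ 0.0017 -0.0345] yaw 82.1 Fg [ 1.8 -8.5] -0.8 M [-2.42 -0.33  0.11] op 0.0249 49.7 tilt [ 0.0009 -0.0028]
```

>>> arm_command:
  series:
    - [0, 0, 0, -0.001, 0, 0, -1]
    - [0, 0, 0, -0.001, 0.002, 0, -1]
    - [0, 0, 0, -0.001, 0.002, 0, -1]

```text
clock: 10.5
tcp_pos: [0.5732, -0.0159, 0.0668]
tool_rot: [-0.0, 0.07, 0.998, -0.002]
force: [-1.4, -12.3, 1.6]
opening: 0.0248
finger_force: 50.3
```

```bash
python3 - <<'E'
from h import *
st()
E
```

```text
10.5 tcp [ 0.5732 -0.0159  0.0668] gauge [ 0.0019 -0.034 ] yaw 82.0 Fg [  0.3 -12.4] 1.6 M [-3.39  0.36  0.04] op 0.0248 50.3 tilt [-0.0008 -0.0041]
```

The queen is stopped at the mouth: centred, 12 N against the advance, and at the -34 mm where a foot over 48 mm would stop. It goes in the red tray. I'll back it out and lift it.

>>> arm_command:
  series:
    - [0, 0, 0, 0, -0.01, 0, -1]
    - [0, 0, 0, 0, -0.03, 0, -1]
    - [0, 0, 0, 0, -0.06, -0.01, -1]
    - [0, 0, 0, 0, -0.06, -0.05, -1]
    - [0, 0, 0, 0, -0.06, -0.1, -1]

```text
clock: 11.12
tcp_pos: [0.5645, -0.0725, 0.1669]
tool_rot: [-0.001, 0.069, 0.998, 0.0]
force: [1.2, 0.4, -2.1]
opening: 0.0247
finger_force: 49.8
```

```bash
sed -i 's/O=np.array(\[.576,.018\])/O=np.array([.5777,.0178])/' h.py; python3 - <<'E'
from h import *
s=st();print(go([.418,.268,.17],np.radians(90)))
# trays from top cam
f=np.load("top0.npz");im,d=f["im"],f["d"];P=pose("top");X=cloud(d,P);h,S,v=[a.astype(int) for a in cv2.split(cv2.cvtColor(im,cv2.COLOR_RGB2HSV))]
for nm,c in(("green",[.56,.297]),("red",[.418,.303])):
    p=X[(d>0)&(abs(X[...,0]-c[0])<.07)&(abs(X[...,1]-c[1])<.12)]
    for lo,hi in((.012,.03),(.002,.009)):
        q=p[(p[:,2]>lo)&(p[:,2]<hi)];print(nm,lo,len(q),np.percentile(q[:,:2],[1,50,99],0).round(4).tolist(),cv2.minAreaRect((q[:,:2]*1000).astype(np.float32)))
E
```

```text
11.12 tcp [ 0.5645 -0.0725  0.1669] gauge [-0.0007 -0.0912] yaw 82.1 Fg [1.2 0.6] -2.1 M [ 0.03 -0.07  0.  ] op 0.0247 49.8 tilt [-0.0028  0.0003]
(array([ 0.   , -0.003, -0.138]), array([ 0.1918,  0.3171, -0.0026]))
green 0.012 433 [[0.5159, 0.2149], [0.5698, 0.2982], [0.6202, 0.3839]] ((568.1853637695312, 300.48638916015625), (167.69882202148438, 96.46297454833984), 85.06871795654297)
green 0.002 1616 [[0.4993, 0.195], [0.5684, 0.2991], [0.6163, 0.3901]] ((560.0491943359375, 297.5084228515625), (137.53736877441406, 238.3656768798828), 0.018188415095210075)
red 0.012 438 [[0.3696, 0.2225], [0.4175, 0.3104], [0.466, 0.3885]] ((417.8787536621094, 305.8155822753906), (165.847412109375, 93.941162109375), 88.79120635986328)
red 0.002 1706 [[0.3579, 0.196], [0.4172, 0.3075], [0.476, 0.3999]] ((418.4951477050781, 304.3692932128906), (237.63632202148438, 137.482177734375), 88.82305908203125)
```

>>> arm_command:
  series:
    - [0, 0, 0, 0.031, 0.052, 0, -1]
    - [0, 0, 0, 0.062, 0.104, 0, -1]
    - [0, 0, 0, 0.093, 0.156, 0, -1]
    - [0, 0, 0, 0.124, 0.208, 0, -1]
    - [0, 0, 0, 0.155, 0.26, 0, -1]

```text
clock: 11.75
tcp_pos: [0.4466, 0.2083, 0.1669]
tool_rot: [-0.0, 0.068, 0.998, 0.0]
force: [1.2, 1.4, -1.2]
opening: 0.0251
finger_force: 50.0
```

>>> arm_command:
  series:
    - [0, 0, 0, 0.025, 0.04, 0, -1]
    - [0, 0, 0, 0.037, 0.059, 0.02, -1]
    - [0, 0, 0, 0.037, 0.059, 0.05, -1]
    - [0, 0, 0, 0.037, 0.059, 0.07, -1]
    - [0, 0, 0, 0.037, 0.059, 0.08, -1]

```text
clock: 12.38
tcp_pos: [0.4185, 0.2699, 0.0858]
tool_rot: [-0.001, 0.068, 0.998, -0.001]
force: [0.1, -0.1, -1.7]
opening: 0.0252
finger_force: 50.0
```

```bash
python3 - <<'E'
from h import *
s=st();print(go([.4175,.27,.0725],np.radians(82.1)))
for _ in range(1): im,d=imaging.get_image("wrist")
P=pose("wrist",s);X=cloud(d,P);h,S,v=[a.astype(int) for a in cv2.split(cv2.cvtColor(im,cv2.COLOR_RGB2HSV))]
m=((h<6)|(h>174))&(S>150)&(d>0)&(abs(X[...,0]-.418)<.07)&(abs(X[...,1]-.3)<.11)
q=X[m&(X[...,2]>.014)&(X[...,2]<.03)];print(len(q),np.percentile(q,[1,50,99],0).round(4).tolist())
q=X[m&(X[...,2]<.011)];print(len(q),np.percentile(q,[1,50,99],0).round(4).tolist())
E
```

```text
12.38 tcp [0.4185 0.2699 0.0858] gauge [-0.1923  0.2278] yaw 82.2 Fg [ 0.1 -0.1] -1.7 M [ 0.03 -0.04  0.  ] op 0.0252 50.0 tilt [-0.0014 -0.001 ]
(array([-0.001, -0.001,  0.001]), array([0.001 , 0.    , 0.0133]))
5122 [[0.3706, 0.2256, 0.0182], [0.3825, 0.3358, 0.0214], [0.4699, 0.3906, 0.0229]]
18371 [[0.3791, 0.2329, 0.0046], [0.4094, 0.3296, 0.0062], [0.4617, 0.3831, 0.0076]]
```

>>> arm_command:
  series:
    - [0, 0, 0, 0, 0.002, 0.006, -1]
    - [0, 0, 0, 0, 0.002, 0.011, -1]
    - [0, 0, 0, 0, 0.002, 0.0135, -1]
    - [0, 0, 0, 0, 0.002, 0.0145, -1]
    - [0, 0, 0, 0, 0.002, 0.0145, -1]

```text
clock: 13.05
tcp_pos: [0.4192, 0.2728, 0.0723]
tool_rot: [0.0, 0.068, 0.998, 0.0]
force: [0.1, -0.7, -1.9]
opening: 0.0248
finger_force: 50.0
```

>>> arm_command:
  series:
    - [0, 0, 0, 0, 0, 0.001, -1]
    - [0, 0, 0, 0, 0, 0.0015, -1]
    - [0, 0, 0, 0, 0, 0.0015, -1]

```text
clock: 13.42
tcp_pos: [0.4191, 0.2727, 0.0707]
tool_rot: [0.0, 0.068, 0.998, -0.0]
force: [-0.6, -0.5, -0.5]
opening: 0.0252
finger_force: 50.0
```

>>> arm_command:
  series:
    - [0, 0, 0, 0, 0, 0.0007, -1]
    - [0, 0, 0, 0, 0, 0.0007, -0.2]
    - [0, 0, 0, 0, 0, 0.0007, 0.2]
    - [0, 0, 0, 0, 0, 0.0007, 0.4]
    - [0, 0, 0, 0, 0, -0.02, 0.4]

```text
clock: 14.05
tcp_pos: [0.4183, 0.2721, 0.0899]
tool_rot: [-0.001, 0.068, 0.998, -0.001]
force: [-0.6, -0.3, -0.2]
opening: 0.0597
finger_force: 0.0
```

>>> arm_command:
  series:
    - [0, 0, 0, 0, 0, -0.05, 0.5]
    - [0, 0, 0, 0, 0, -0.1, 0.6]
    - [0, 0, 0, 0, 0, -0.12, 0.6]

```text
clock: 14.42
tcp_pos: [0.4201, 0.2732, 0.2135]
tool_rot: [0.001, 0.068, 0.998, 0.001]
force: [0.2, 0.2, -0.2]
opening: 0.0683
finger_force: 0.0
```

```bash
python3 - <<'E'
from h import *
s=st();queens("t1");print(go([.5525,-.3268,.2],np.radians(82.1)))
E
```

```text
14.43 tcp [0.4201 0.2732 0.2135] gauge [-0.1912  0.2314] yaw 82.2 Fg [0.2 0.2] -0.2 M [-0.02  0.03  0.  ] op 0.0683 0.0 tilt [0.0029 0.0027]
14.525 [0.42026196 0.27353654 0.21305353] 0.050072048793561065 [-1.    0.27  0.4   1.94 -0.13  0.95  0.89]
2161 zmax 0.1254 top ((418.08624267578125, 273.0844421386719), 12.123360633850098) stem 302 [0.4184 0.273 ]
6260 zmax 0.0237 top ((564.8300170898438, 279.221435546875), 73.3664779663086) foot ((564.8300170898438, 279.221435546875), 73.3664779663086)
240 zmax 0.0232 top ((613.2779541015625, 283.8536376953125), 59.31570053100586) foot ((613.2779541015625, 283.8536376953125), 59.31570053100586)
(array([0.002, 0.001, 0.002]), array([-0.2131, -0.5763,  0.0107]))
```

View pics/t1.png

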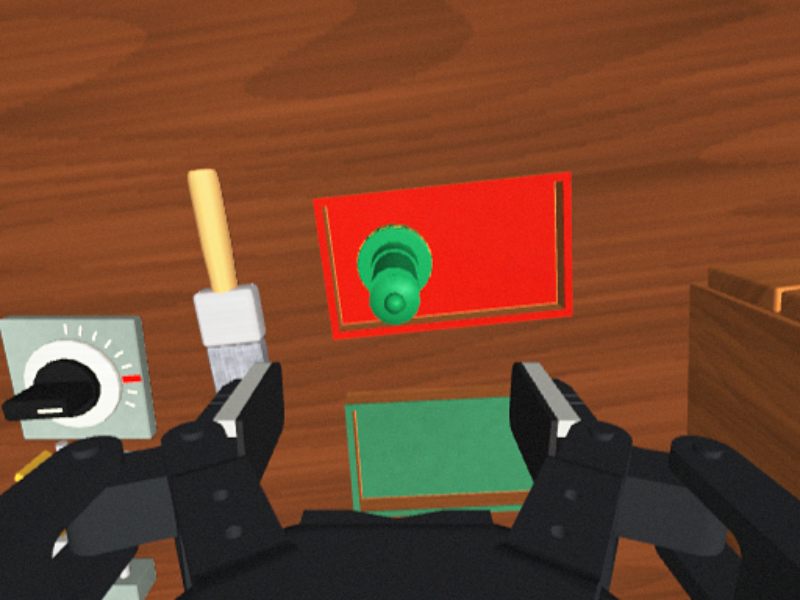

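The picture shows the queen standing upright inside the red tray, with its foot at (395,262). Next I'll go to the second queen.

>>> arm_command:
  series:
    - [0, 0, 0, -0.021, -0.057, 0, 0.6]
    - [0, 0, 0, -0.042, -0.114, 0, 0.6]
    - [0, 0, 0, -0.063, -0.171, 0, 0.6]
    - [0, 0, 0, -0.084, -0.228, 0, 0.6]
    - [0, 0, 0, -0.105, -0.285, 0, 0.6]

```text
clock: 15.2
tcp_pos: [0.484, -0.0257, 0.2096]
tool_rot: [-0.001, 0.068, 0.998, -0.0]
force: [1.1, 1.3, 0.1]
opening: 0.0685
finger_force: 0.0
```

>>> arm_command:
  series:
    - [0, 0, 0, -0.021, -0.057, 0, 0.6]
    - [0, 0, 0, -0.042, -0.114, 0, 0.6]
    - [0, 0, 0, -0.063, -0.171, 0, 0.6]
    - [0, 0, 0, -0.084, -0.228, 0, 0.6]
    - [0, 0, 0, -0.105, -0.285, 0, 0.6]

```text
clock: 15.82
tcp_pos: [0.5496, -0.322, 0.2089]
tool_rot: [-0.001, 0.068, 0.998, 0.0]
force: [0.6, -0.1, 0.6]
opening: 0.0685
finger_force: 0.0
```

```bash
python3 - <<'E'
from h import *
s=st();queens("q2");print(go([.5525,-.3268,.0652],np.radians(82.1)))
E
```

```text
15.82 tcp [ 0.5496 -0.322   0.2089] gauge [ 0.0189 -0.3404] yaw 82.2 Fg [0.6 0. ] 0.6 M [ 0.03 -0.01  0.03] op 0.0685 0.0 tilt [-0.002  0.001]
15.925 [ 0.54768538 -0.32851643  0.20905993] 0.0690743744587211 [ 0.07  0.53  0.59  1.62 -0.32  1.09  2.17]
1817 zmax 0.1202 top ((552.39453125, -326.7621154785156), 12.268478393554688) stem 357 [ 0.5528 -0.3268] foot ((552.1821899414062, -326.88372802734375), 20.40235710144043)
459 zmax 0.0214 top ((846.0338134765625, -164.78985595703125), 28.565677642822266) foot ((845.1280517578125, -152.76675415039062), 15.234262466430664)
(array([-0.002, -0.003, -0.004]), array([-0.0051, -0.0012,  0.1435]))
```

>>> arm_command:
  series:
    - [0, 0, 0, -0.005, 0.001, 0.05, 0.6]
    - [0, 0, 0, -0.005, 0.001, 0.1, 0.6]
    - [0, 0, 0, -0.005, 0.001, 0.135, 0.6]
    - [0, 0, 0, -0.005, 0.001, 0.1435, 0.6]
    - [0, 0, 0, -0.005, 0.001, 0.1435, 0.6]

```text
clock: 16.6
tcp_pos: [0.5549, -0.3196, 0.0672]
tool_rot: [-0.0, 0.068, 0.998, 0.0]
force: [0.1, -0.4, 0.3]
opening: 0.0687
finger_force: 0.0
```

>>> arm_command:
  series:
    - [0, 0, 0, 0, 0, 0, 0]
    - [0, 0, 0, 0, 0, 0, -1]
    - [0, 0, 0, 0, 0, 0, -1]
    - [0, 0, 0, 0, 0, 0, -1]
    - [0, 0, 0, 0, 0, 0, -1]
  newtons: 50

```text
clock: 17.23
tcp_pos: [0.5554, -0.3204, 0.0681]
tool_rot: [0.001, 0.068, 0.998, -0.0]
force: [-0.3, -0.0, 6.4]
opening: 0.025
finger_force: 49.8
```

>>> arm_command:
  series:
    - [0, 0, 0, 0, 0, -0.01, -1]
    - [0, 0, 0, 0, 0, -0.03, -1]
    - [0, 0, 0, 0, 0, -0.05, -1]
    - [0, 0, 0, 0, 0, -0.05, -1]

```text
clock: 17.73
tcp_pos: [0.5561, -0.321, 0.1198]
tool_rot: [0.002, 0.068, 0.998, -0.001]
force: [1.2, -0.5, -3.2]
opening: 0.0248
finger_force: 49.4
```

```bash
python3 - <<'E'
from h import *
s=st();print(go([*gp(0,-.09),.1165],np.radians(82.1)))
E
```

```text
17.73 tcp [ 0.5561 -0.321   0.1198] gauge [ 0.0252 -0.3386] yaw 82.2 Fg [ 1.3 -0.3] -3.2 M [-0.01 -0.    0.  ] op 0.0248 49.4 tilt [ 0.0038 -0.0018]
(array([-0.001,  0.004,  0.002]), array([0.0248, 0.2486, 0.0029]))
```

```bash
python3 - <<'E'
from h import *
for _ in range(2): s=st();im,d=imaging.get_image("wrist")
P=pose("wrist",s);X=cloud(d,P);h,S,v=[a.astype(int) for a in cv2.split(cv2.cvtColor(im,cv2.COLOR_RGB2HSV))]
g=(h>55)&(h<90)&(S>110)&(d>0);B=rot(s["tool_rot"]).as_matrix();T=(X-s["tcp_pos"])@B
k,l,st_,ce=cv2.connectedComponentsWithStats(g.astype(np.uint8))
i=[i for i in range(1,k) if st_[i,4]>150 and np.abs(np.median(T[l==i],0)[:2]).max()<.04][0]
q=T[l==i]*1000
from scipy.optimize import least_squares as ls
for z0,z1,rad in((-15,-5,13),(5,15,13),(15,30,13)):
    p=q[(q[:,2]>z0)&(q[:,2]<z1)&(abs(q[:,0])<20)]
    if len(p)>15:print(z0,len(p),p.mean(0).round(1),ls(lambda t:np.hypot(*(p[:,:2]-t).T)-rad,[0,0],loss="soft_l1",f_scale=1).x.round(2))
f=q[(q[:,2]>38)&(q[:,2]<52)];print("footz",np.percentile(q[:,2],[95,99.5]),cv2.minEnclosingCircle(f[:,:2].astype(np.float32)))
t=q[q[:,2]<-45];print("crown",cv2.minEnclosingCircle(t[:,:2].astype(np.float32)))
cv2.imwrite("pics/h2.png",cv2.resize(im[:,:,::-1],(800,600)))
E
```

```text
17.73 tcp [ 0.5561 -0.321   0.1198] gauge [ 0.0252 -0.3386] yaw 82.2 Fg [ 1.3 -0.3] -3.2 M [-0.01 -0.    0.  ] op 0.0248 49.4 tilt [ 0.0038 -0.0018]
17.77 tcp [ 0.5555 -0.3204  0.1185] gauge [ 0.0245 -0.3381] yaw 82.2 Fg [-1.5  0.3] -2.6 M [ 0.   -0.01 -0.04] op 0.0249 49.4 tilt [ 0.0021 -0.0008]
footz [ 94.13938583 118.34373834] ((0.0, 0.0), 0.0)
crown ((0.0, 0.0), 0.0)
```

View pics/h2.png

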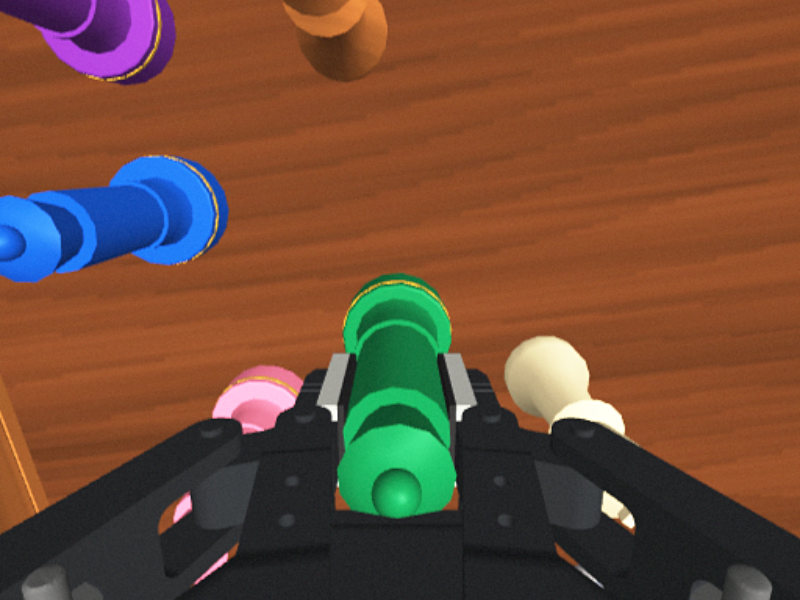

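The second queen sits upright and centred between the pads at (398,400), about 1.5 mm off along the pads. Next stop is the mouth.

```bash
python3 - <<'E'
from h import *
s=st();print(go([*gp(.0015,-.09),.07],np.radians(82.1)))
E
```

```text
17.82 tcp [ 0.5551 -0.3201  0.1175] gauge [ 0.024  -0.3378] yaw 82.2 Fg [0.1 0.8] -3.1 M [-0.02  0.03 -0.05] op 0.0249 49.4 tilt [ 0.0007 -0.0001]
(array([0.   , 0.001, 0.002]), array([0.0221, 0.2478, 0.0475]))
```

>>> arm_command:
  series:
    - [0, 0, 0, 0.018, 0.02, 0, -1]
    - [0, 0, 0, 0.022, 0.075, 0, -1]
    - [0, 0, 0, 0.022, 0.135, 0, -1]
    - [0, 0, 0, 0.022, 0.195, 0, -1]
    - [0, 0, 0, 0.022, 0.248, 0.01, -1]

```text
clock: 18.45
tcp_pos: [0.567, -0.069, 0.107]
tool_rot: [0.0, 0.068, 0.998, 0.0]
force: [1.8, 0.1, -1.7]
opening: 0.0248
finger_force: 49.4
```

>>> arm_command:
  series:
    - [0, 0, 0, 0, 0, 0.015, -1]
    - [0, 0, 0, 0, 0, 0.028, -1]
    - [0, 0, 0, 0, 0, 0.036, -1]
    - [0, 0, 0, 0, 0, 0.037, -1]

```text
clock: 18.95
tcp_pos: [0.5662, -0.073, 0.0696]
tool_rot: [-0.001, 0.069, 0.998, -0.0]
force: [-0.2, -0.8, -1.3]
opening: 0.0249
finger_force: 49.5
```

```bash
python3 - <<'E'
from h import *
s=st();print(go([*gp(.0015,-.05),.0688],np.radians(82.1)))
E
```

```text
18.95 tcp [ 0.5662 -0.073   0.0696] gauge [ 0.0011 -0.0915] yaw 82.1 Fg [-0.1 -0.8] -1.3 M [-0.02  0.01  0.06] op 0.0249 49.5 tilt [-0.0012 -0.0005]
(array([-0.001, -0.001, -0.001]), array([-0.0004,  0.0415,  0.0007]))
```

>>> arm_command:
  series:
    - [0, 0, 0, -0.0004, 0.01, 0.0007, -1]
    - [0, 0, 0, -0.0004, 0.02, 0.0007, -1]
    - [0, 0, 0, -0.0004, 0.03, 0.0007, -1]
    - [0, 0, 0, -0.0004, 0.04, 0.0007, -1]
    - [0, 0, 0, -0.0004, 0.046, 0.0007, -1]

```text
clock: 19.58
tcp_pos: [0.5736, -0.0248, 0.0695]
tool_rot: [0.0, 0.067, 0.998, 0.0]
force: [-0.4, 0.4, -2.4]
opening: 0.025
finger_force: 49.5
```

>>> arm_command:
  series:
    - [0, 0, 0, 0, 0.004, 0, -1]
    - [0, 0, 0, 0, 0.008, 0, -1]
    - [0, 0, 0, 0, 0.012, 0, -1]

```text
clock: 19.95
tcp_pos: [0.5751, -0.0141, 0.0695]
tool_rot: [0.0, 0.068, 0.998, -0.0]
force: [-0.2, -0.3, -1.9]
opening: 0.0256
finger_force: 49.5
```

```bash
python3 - <<'E'
from h import *
s=st()
E
```

```text
19.95 tcp [ 0.5751 -0.0141  0.0695] gauge [ 0.0018 -0.032 ] yaw 82.2 Fg [-0.2 -0.3] -1.9 M [0.01 0.03 0.  ] op 0.0256 49.5 tilt [ 0.0001 -0.0002]
```

Already further in than the first queen was stopped, with no resistance. I'll keep sliding.

>>> arm_command:
  series:
    - [0, 0, 0, 0, 0.004, 0, -1]
    - [0, 0, 0, 0, 0.008, 0, -1]
    - [0, 0, 0, 0, 0.012, 0, -1]
    - [0, 0, 0, 0, 0.016, 0, -1]
    - [0, 0, 0, 0, 0.02, 0, -1]

```text
clock: 20.58
tcp_pos: [0.5778, 0.006, 0.0695]
tool_rot: [0.0, 0.068, 0.998, -0.0]
force: [0.1, 1.0, -1.4]
opening: 0.0247
finger_force: 49.5
```

```bash
python3 - <<'E'
from h import *
s=st()
E
```

```text
20.57 tcp [0.5778 0.006  0.0695] gauge [ 0.0017 -0.0117] yaw 82.2 Fg [-0.1  1. ] -1.4 M [-0.04  0.02  0.  ] op 0.0247 49.5 tilt [ 0.0001 -0.    ]
```

>>> arm_command:
  series:
    - [0, 0, 0, 0, 0.006, 0, -1]
    - [0, 0, 0, 0, 0.012, 0, -1]
    - [0, 0, 0, 0, 0.018, 0, -1]
    - [0, 0, 0, 0, 0.026, 0, -1]
    - [0, 0, 0, 0, 0.034, 0, -1]

```text
clock: 21.2
tcp_pos: [0.5825, 0.0401, 0.0695]
tool_rot: [0.0, 0.068, 0.998, 0.0]
force: [-0.2, 0.3, -1.3]
opening: 0.0251
finger_force: 49.5
```

>>> arm_command:
  series:
    - [0, 0, 0, 0, 0.01, 0, -1]
    - [0, 0, 0, 0, 0.02, 0, -1]
    - [0, 0, 0, 0, 0.03, 0, -1]
    - [0, 0, 0, 0, 0.04, 0, -1]
    - [0, 0, 0, 0, 0.046, 0, -1]

```text
clock: 21.82
tcp_pos: [0.5887, 0.0859, 0.0695]
tool_rot: [-0.0, 0.068, 0.998, 0.0]
force: [0.0, -0.5, -1.3]
opening: 0.025
finger_force: 49.5
```

```bash
python3 - <<'E'
from h import *
s=st();print(go([.5655,.267,.15],np.radians(82.1)))
E
```

```text
21.82 tcp [0.5887 0.0859 0.0695] gauge [0.0015 0.069 ] yaw 82.2 Fg [ 0.1 -0.5] -1.3 M [-0.02  0.   -0.01] op 0.025 49.5 tilt [-0.      0.0001]
(array([ 0.   , -0.   ,  0.002]), array([ 0.0474,  0.1763, -0.0805]))
```

>>> arm_command:
  series:
    - [0, 0, 0, 0, 0, -0.03, -1]
    - [0, 0, 0, 0, 0.005, -0.08, -1]
    - [0, 0, 0, 0.016, 0.06, -0.08, -1]
    - [0, 0, 0, 0.032, 0.12, -0.08, -1]
    - [0, 0, 0, 0.048, 0.18, -0.08, -1]

```text
clock: 22.45
tcp_pos: [0.5652, 0.2716, 0.1498]
tool_rot: [0.0, 0.068, 0.998, 0.0]
force: [1.3, -0.3, -1.7]
opening: 0.0248
finger_force: 49.7
```

>>> arm_command:
  series:
    - [0, 0, 0, 0, 0.009, 0, -1]
    - [0, 0, 0, 0, 0.009, 0.02, -1]
    - [0, 0, 0, 0, 0.009, 0.045, -1]
    - [0, 0, 0, 0, 0.009, 0.06, -1]
    - [0, 0, 0, 0, 0.009, 0.065, -1]

```text
clock: 23.08
tcp_pos: [0.5665, 0.2781, 0.0837]
tool_rot: [-0.0, 0.068, 0.998, -0.001]
force: [-0.3, -0.6, -1.5]
opening: 0.0251
finger_force: 49.6
```

```bash
python3 - <<'E'
from h import *
s=st();print(go([.567,.28,.0742],np.radians(82.1)))
im,d=imaging.get_image("wrist")
P=pose("wrist",s);X=cloud(d,P);h,S,v=[a.astype(int) for a in cv2.split(cv2.cvtColor(im,cv2.COLOR_RGB2HSV))]
m=(h>55)&(h<90)&(S>90)&(d>0)&(abs(X[...,0]-.568)<.07)&(abs(X[...,1]-.3)<.11)
for a,b in((.014,.024),(0,.011)):
  q=X[m&(X[...,2]>a)&(X[...,2]<b)];print(len(q),np.percentile(q,[1,50,99],0).round(4).tolist())
E
```

```text
23.07 tcp [0.5665 0.2781 0.0837] gauge [-0.0469  0.2562] yaw 82.2 Fg [-0.2 -0.6] -1.5 M [ 0.05 -0.03  0.01] op 0.0251 49.6 tilt [-0.0011 -0.001 ]
(array([-0.001, -0.001,  0.001]), array([-0.0002,  0.002 ,  0.0095]))
4700 [[0.5174, 0.2179, 0.0197], [0.5322, 0.3182, 0.0215], [0.6227, 0.3857, 0.0232]]
18343 [[0.5269, 0.2263, 0.0047], [0.5594, 0.3226, 0.0062], [0.614, 0.377, 0.0077]]
```

>>> arm_command:
  series:
    - [0, 0, 0, 0, 0, 0.005, -1]
    - [0, 0, 0, 0, 0, 0.009, -1]
    - [0, 0, 0, 0, 0, 0.0105, -1]
    - [0, 0, 0, 0, 0, 0.0105, -1]

```text
clock: 23.62
tcp_pos: [0.5667, 0.2788, 0.0741]
tool_rot: [0.0, 0.068, 0.998, 0.0]
force: [0.7, -0.2, -1.0]
opening: 0.0253
finger_force: 49.6
```

>>> arm_command:
  series:
    - [0, 0, 0, 0, 0, 0.001, -1]
    - [0, 0, 0, 0, 0, 0.001, -1]

```text
clock: 23.88
tcp_pos: [0.5668, 0.2788, 0.0731]
tool_rot: [0.0, 0.068, 0.998, 0.0]
force: [0.3, 0.4, -1.3]
opening: 0.0248
finger_force: 49.8
```

>>> arm_command:
  series:
    - [0, 0, 0, 0, 0, 0.0007, -1]
    - [0, 0, 0, 0, 0, 0.0007, -1]

```text
clock: 24.12
tcp_pos: [0.567, 0.2789, 0.0731]
tool_rot: [0.0, 0.068, 0.998, 0.0]
force: [-2.5, -1.0, 5.7]
opening: 0.0249
finger_force: 50.6
```

>>> arm_command:
  series:
    - [0, 0, 0, 0, 0, 0.0007, -1]
    - [0, 0, 0, 0, 0, 0.0007, -1]

```text
clock: 24.38
tcp_pos: [0.567, 0.2788, 0.073]
tool_rot: [0.0, 0.068, 0.998, 0.001]
force: [-3.7, -1.1, 13.4]
opening: 0.0249
finger_force: 51.2
```

Contact. Release and rise clear.

>>> arm_command:
  series:
    - [0, 0, 0, 0, 0, -0.001, -1]
    - [0, 0, 0, 0, 0, -0.001, -0.2]
    - [0, 0, 0, 0, 0, -0.001, 0.2]
    - [0, 0, 0, 0, 0, -0.001, 0.4]
    - [0, 0, 0, 0, 0, -0.02, 0.4]

```text
clock: 25.0
tcp_pos: [0.5657, 0.2784, 0.091]
tool_rot: [-0.001, 0.068, 0.998, -0.001]
force: [0.1, 0.7, 0.7]
opening: 0.0599
finger_force: 0.0
```

>>> arm_command:
  series:
    - [0, 0, 0, 0, 0, -0.06, 0.5]
    - [0, 0, 0, 0, 0, -0.12, 0.6]
    - [0, 0, 0, 0.06, 0, -0.16, 0.6]
    - [0, 0, 0, 0.12, 0, -0.16, 0.6]
    - [0, 0, 0, 0.14, 0, -0.16, 0.6]

```text
clock: 25.62
tcp_pos: [0.4254, 0.2984, 0.2533]
tool_rot: [-0.0, 0.067, 0.998, 0.001]
force: [0.9, 0.2, -0.1]
opening: 0.0683
finger_force: 0.0
```

```bash
python3 - <<'E'
from h import *
s=st();im,d=imaging.get_image("side")
P=pose("side");X=cloud(d,P);f=np.load("side0.npz")
h,S,v=[a.astype(int) for a in cv2.split(cv2.cvtColor(im,cv2.COLOR_RGB2HSV))]
cv2.imwrite("pics/end.png",cv2.resize(im[60:360,60:460,::-1],(800,600),interpolation=cv2.INTER_CUBIC))
E
```

```text
25.62 tcp [0.4254 0.2984 0.2533] gauge [-0.1895  0.257 ] yaw 82.3 Fg [0.8 0.3] -0.1 M [-0.01  0.03  0.  ] op 0.0683 0.0 tilt [-0.0004  0.0026]
```

View pics/end.png

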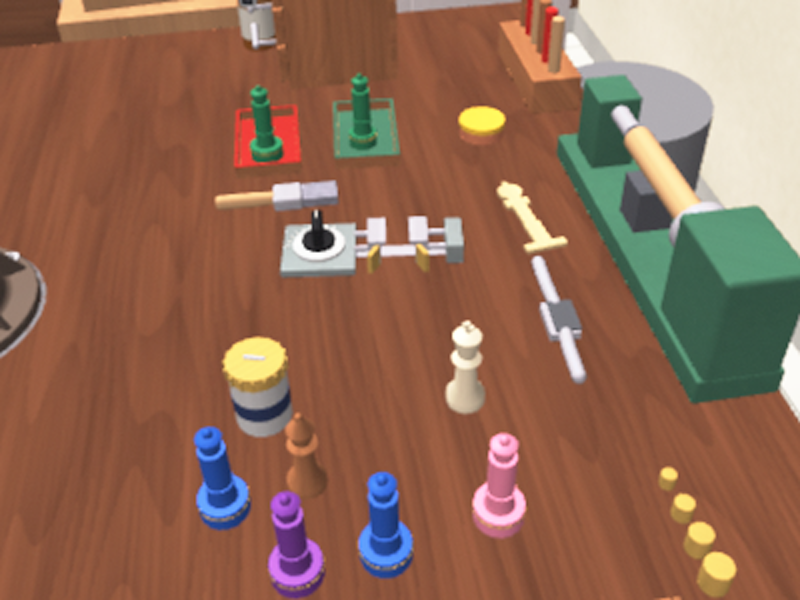

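The picture shows one queen standing in the red tray (265,125) and one in the green tray (362,112). The dial bar still points at the mark (318,235) and the bystanders look as they were. I'm handing the job in.

```bash
python3 -c "
from station import r
print(r.close_job())"
```

```text
the job is handed in; nothing more can be done
None
```

The job is handed in: the dial is at the red mark (1.50 rad). The queen stopped at the mouth stands in the red tray; the one that slid right through stands in the green tray, and nothing else on the bench looks moved.

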